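# Fit a tool rest from its sprung hook to the wood lathe

## Robot

A 6-joint arm with a two-finger parallel gripper is mounted at the origin on the work surface. World frame = base frame: x ahead of the robot, y to its left, z up, the work surface at z = 0. Lengths are in m, angles in rad, forces in N, time in s.
With the tool pointing down it reaches from about 0.35 to 0.8 m from the base axis. Payload 7.3 kg.
Tool frame: the origin (TCP) lies between the finger pads; the fingertips stand r.tip_extent ahead of it and the grasp point (between the pads) lies 5 mm behind it (r.tip_extent is the distance from the TCP to the fingertips, in m); z points along the fingers, y is the line along which they close (so a half turn about z gives the same grasp; the last joint's range is limited). The gripper opens to 85 mm and grips with 20 to 120 N. Pads are 22 mm wide; open, the fingers measure 114 mm over their backs; the gripper's body (76 mm by 85 mm) begins 54 mm behind the grasp point. The pads swing forward as they close: fully open they stand 13 mm farther back than shut.
Start: joints at [-1.383, 0.342, 1.524, -0, 1.275, -0.146], TCP at [0.172, -0.496, 0.245] pointing down, gripper open.
Joint ranges: [-2.53, 2.53], [-0.77, 2.02], [0.04, 2.7], [-1, 4.14], [0.28, 2.66], [-3.11, 3.11]. Speed limits (rad/s): [2.57, 2.57, 3.14, 3.14, 3.14, 3.14].

## Interface

Orientations are given as [roll, pitch, yaw] about the fixed x, y, z axes, in that order (R = Rz(yaw) Ry(pitch) Rx(roll)).
In Python, from workcell import r gives the robot as it stands.
- The arm moves only by the tool apply_moves, never from a script. Its argument "motion" is a list of rows, each a list of 6 numbers: the shift along the tool's x, y, z in cm, then the turn, a rotation vector about the tool's x, y, z in rad. A call has 1 to 5 rows; each row is the pose to reach, as a shift and turn from the pose commanded when the call began, along the tool's axes at that moment; what a row does not reach only later rows make up. A row lasts 1/10 s, in which the tool goes at most 50 mm and 8.59 degrees, less where a joint would pass 70% of its speed; a pose out of reach is approached as far as the arm can. A call with a gripper value outside its range is refused whole. "hand" is the opening, from 0 (shut) to 1 (fully open), set as the call begins (left out, the last holds). The fingers move at their own pace and stop on an object; "force" is the grip in N (left out, the last holds). Time passes only in rows, so rows that repeat a pose let the fingers close. It gives the time, the measured TCP pose, the force, the opening and the grip force at its end, in the units of the state.
- r.observe(): the state, without advancing time (a new reading comes with each control period).
- r.get_image(name): name is "scene" or "top" or "wrist"; returns (picture, depth): 480x640x3 uint8, red, green, blue; 480x640 float32, m along the optical axis (not along the pixel's ray), 0 where there is no reading.
- r.camera_model(name): a dict with "mtx" (3x3 intrinsics, pixels), "R" (3x3) and "t" (3): a world point X has camera coordinates R X + t; the wrist camera has in their place "T_tool_cam" (4x4, takes a point from camera to tool coordinates, whose origin is the TCP and whose axes are the flange's). Camera axes: x right, y down, z forward; pixel columns grow to the right and rows downward; lengths in m; the calibration is good to about 2 mm. A picture is of the moment at which its call begins: read the wrist's pose just before it. camera_model takes no time and is no camera call.
- r.sign_off(): hands the job in; it is judged then, once.
The state is a dict: "time_s": time; "joints": joint angles; "dq": joint speeds; "joint_torque": joint torques, N m; "tcp_pos": TCP position; "eef_rot": TCP orientation; "contact_force": force on the tool from outside, world axes, zero at the start; "ft_torque": the same for the moment, N m; "gripper_width": opening from 0.0 (shut) to 1.0 (fully open); "grasp_force": force on a finger pad.
Only numpy, scipy, OpenCV 4.12 (cv2) and the standard library are available. Lean on these libraries where they do the work, as an engineer would, in place of code of your own. Each camera call takes 0.05 s, during which the arm holds its last target. There are 200 camera calls.

## Task

Take the short blue tool rest off the rack, pressing its hook's sprung yellow keeper back before you lift it out, and lower it (do not let it fall) into the lathe's banjo until its flange sits down on the socket, with its bar parallel to the lathe bed. Then lock it by swinging the red-balled lever over to the right as far as it goes, and let go. Leave the long red tool rest hanging and do not push the other things on the bench about.

Things in the scene. Friction and masses are not known exactly. Their poses are not given: they have to be found in the camera images.
- short_rest: The tool rest to fit: a blue steel T, 0.4 to 0.72 kg. Origin: centre of the post's foot; z up the post, y along the bar. Post 20 mm thick up to z 55 mm, lowest 4 mm chamfered to 14 mm. Flange 30 mm wide at z 55 to 61 mm, tapering to an 18 mm neck at z 77 mm. Bar 140 mm long (y), 14 mm thick (x), z 85 to 105 mm, centred; mass centre on the axis near z 80 mm. Which hook it hangs in varies.
- long_rest: Another tool rest, red, the same shape but with a bar 185 mm long, hanging in the other hook of the rack. To be left hanging.
- rack: Black steel rack, fixed on the bench to the robot's right. Origin: on the bench at its middle; x points from the hooks' open front to the back rail, y along the rail. Base 150 mm (x) by 340 mm. Rail at x 50 to 75 mm, its top 160 mm above the bench. Two fork hooks stick out to the front at y +95 mm (left) and -95 mm (right), x -10 mm.
- hook_left (a point): Left hook's seat: middle of the underside of a bar hung in it, 170 mm above the bench; axes as the rack, the bar along y. A hung rest's origin is 85 mm below. Two prongs, 8 mm thick, carry the bar 29 mm to either side (y). Their tips rise 13 mm in front of the bar, pegs 10 mm behind it, with 3 mm play: lift 15 mm before moving to the front. Between the prongs the fork is open to the front.
- hook_right (a point): The right hook's seat, the same in all.
- keeper_left (a joint): Left hook's sprung keeper, rad: 0 shut, 0.8 fully back. A bail turning about the rack's y, pivoted 6 mm in front of and 30 mm below the hook's seat. Two 5 mm wires, 20 mm to either side (y), reach over the bar's back half 3 mm above it: the bar cannot be lifted while it is shut. 0.2 rad frees the bar. It springs shut when let go. Between the wires (35 mm) there is room for a finger.
- keeper_right (a joint): Right hook's sprung keeper, the same in all.
- keeper_tab_left (a point): Middle of the left keeper's yellow thumb tab, 42 mm wide (y), sloping up and back at 52 degrees to 57 mm above the seat; when shut this point is 24 mm behind and 41 mm above the seat. Below it an upright plate stands 3 mm behind the bar's back face. A fingertip coming down on the tab (2 to 4 N) swings the keeper back; a finger 8 mm thick or more between bar and plate keeps it back.
- keeper_tab_right (a point): The same point of the right keeper.
- lathe: Green bench-top wood lathe, fixed. Origin: on the bench under its bed's middle; y along the bed to the headstock (the robot's left), x away from the robot. Bed 800 by 120 mm, top 100 mm above the bench. A wooden blank, 56 mm thick, is held between centres 235 mm above the bench, over the bed's middle. Headstock from y 150 mm on, 335 mm high; tailstock y -275 to -460 mm, 305 mm high.
- banjo: Dark steel tool-rest holder fixed across the bed, turned up to 0.25 rad to it. Origin: on the socket's axis at the height of the bed's top; z up, x towards its foot over the bed (away from the robot). A block 46 x 46 mm, its top 50 mm above the origin, with a vertical through hole 22 mm wide, chamfered 2 mm.
- socket_top (a point): Centre of the hole's mouth, on top of the banjo's block. With the flange fully home on the block, the tool rest's origin is 55 mm below this point.
- lock_lever (a joint): The banjo's clamp lever, rad: 0 to 0.5 (open) as found, 1.6 at its stop, locked from 1.4 on. It turns about the banjo's x axis and stays where it is left; 2 to 3 N at the ball move it. At 0 it leans 0.5 rad to the left (+y) of straight up; growing values swing it over the top to the right (-y), to 1.1 rad right of straight up at the stop.
- lever_ball (a point): Centre of the red ball, 20 mm thick, at the lever's end, 70 mm from its axis. The arm is 10 mm thick.
- lever_hub (a point): On the lever's axis, 64 mm in front of the socket's axis and 30 mm below the socket's top; the lever swings in the upright plane through this point across the banjo's x axis.
- spray_can: Spray can, 170 mm high, 58 mm thick, standing on the bench. Origin: centre of its foot. A bystander.
- glue_bottle: White glue bottle, 115 mm high, 44 mm thick. Origin: centre of its foot. A bystander.
- wood_bowl: Wooden bowl, 100 mm wide, 45 mm high. Origin: under its middle. A bystander.
- gouge: Turning gouge lying on the bench along its own x, from 190 mm behind (wooden handle, 28 mm thick) to 110 mm ahead (steel) of its origin. A bystander.
- sanding_block: Cork sanding block 90 x 50 x 35 mm. Origin: under its middle. A bystander.
- offcut: Wooden offcut 120 x 45 x 40 mm lying between the rack and the back of the bench. Origin: under its middle. A bystander.
Mind the look-alikes: they are no part of the job. Of the things shaped like the short_rest, the blue one is meant. There is more than one size of the long_rest; the job needs the larger.

How it is judged:
On the way, in this order (a step that is already met when the one before it is completed fails the run):
1. the blue rest still hangs in its hook and that hook's keeper is pressed back (((horizontal distance between short_rest and hook_left below 0.012 m and z of short_rest in the frame of hook_left between -0.092 and -0.079 m and value of joint keeper_left above 0.18 rad) or (horizontal distance between short_rest and hook_right below 0.012 m and z of short_rest in the frame of hook_right between -0.092 and -0.079 m and value of joint keeper_right above 0.18 rad))), for 0.1 s.
2. the blue rest is out of the rack's hooks and carried in the fingers (horizontal distance between short_rest and hook_left above 0.06 m and horizontal distance between short_rest and hook_right above 0.06 m and contact force between the fingers and short_rest above 2 N), for 0.1 s.
3. the blue rest is fully home in the banjo, parallel to the bed, while the lever is still open (horizontal distance between short_rest and socket_top below 0.005 m and z of short_rest in the frame of socket_top below -0.052 m and angle between short_rest's own z axis and vertical below 0.06 rad and angle between the y axis of short_rest and the y axis of lathe, either way round below 0.17 rad and value of joint lock_lever below 1 rad), for 0.2 s.
At the end, for the whole second after the job is handed in: The blue rest stands in the banjo: post within 5 mm of the socket's axis, flange within 3 mm of the socket's top, upright within 0.06 rad, bar within 0.17 rad of the bed's direction, still. The lever is past 1.4 rad. The red rest hangs in its hook and both keepers are shut (horizontal distance between short_rest and socket_top below 0.005 m and z of short_rest in the frame of socket_top below -0.052 m and angle between short_rest's own z axis and vertical below 0.06 rad and angle between the y axis of short_rest and the y axis of lathe, either way round below 0.17 rad and value of joint lock_lever above 1.4 rad and linear speed of short_rest below 0.02 m/s and ((horizontal distance between long_rest and hook_left below 0.015 m and z of long_rest in the frame of hook_left above -0.095 m) or (horizontal distance between long_rest and hook_right below 0.015 m and z of long_rest in the frame of hook_right above -0.095 m)) and value of joint each of keeper_left, keeper_right below 0.12 rad); the robot touches nothing.
It fails at once if the blue rest falls or is thrown: faster than 0.4 m/s with no finger on it (linear speed of short_rest above 0.4 m/s and contact force between the fingers and short_rest below 0.05 N).
It fails at once if the red tool rest is lifted or pushed more than 20 mm (distance of long_rest from where it was at the start of the episode above 0.02 m).
It fails at once if another thing on the bench is pushed more than 30 mm or knocked over (distance of any of spray_can, glue_bottle, wood_bowl, gouge, sanding_block, offcut from where it was at the start of the episode above 0.03 m or angle between any of spray_can, glue_bottle's own z axis and vertical above 0.5 rad).
It also fails if it takes over 64 s, if anything falls off the work surface, if the arm or the gripper's body presses on something with over 40 N, if the wrist force passes 120 N, or if a joint passes its speed limit or range.

## Working session

There is one attempt and no reset: what is moved stays moved. The work goes in short steps, Python scripts to look and compute and a tool call to move; the robot and the scene stay as the last step left them, time stands still between calls to the robot, and variables do not carry over. Pictures are saved under pics/ and viewed, at most 10 in all, crops included, and the job is handed in when it is done.

Besides the shell and the picture viewer there is one more tool, called in YAML: its name, and indented under it one key for each argument. apply_moves: Moves the arm, as the interface text tells. Its arguments: {"type":"object","properties":{"motion":{"type":"array"},"hand":{"type":"number"},"force":{"type":"number"}},"required":["motion"]}

```bash
mkdir -p pics; ls; cat > h.py <<'E'
import numpy as np, cv2
from workcell import r
from scipy.spatial.transform import Rotation as Rn
def cam(n):
    m=r.camera_model(n);K=np.array(m["mtx"])
    if "R" in m: R=np.array(m["R"]);t=np.array(m["t"]).ravel();return K,R.T,-R.T@t
    s=r.observe();T=np.array(m["T_tool_cam"]);W=Rn.from_euler('xyz',s["eef_rot"]).as_matrix()
    return K,W@T[:3,:3],W@T[:3,3]+np.array(s["tcp_pos"])
def grab(n):
    c=cam(n);im,d=r.get_image(n);np.savez(f'last_{n}.npz',im=im,d=d,K=c[0],R=c[1],o=c[2]);return im,d,c
def load(n):
    z=np.load(f'last_{n}.npz');return z['im'],z['d'],(z['K'],z['R'],z['o'])
def pts(d,c):
    K,R,o=c;v,u=np.mgrid[:d.shape[0],:d.shape[1]]
    p=np.stack([(u-K[0,2])/K[0,0]*d,(v-K[1,2])/K[1,1]*d,d],-1)
    return p@R.T+o
E
python3 - <<'E'
from h import *
s=r.observe();print(s,r.tip_extent)
for n in("scene","top","wrist"):
    im,d,c=grab(n);cv2.imwrite(f'pics/{n}0.png',im[...,::-1]);print(n,c[2],c[1][:,2])
print(r.camera_model("wrist")["T_tool_cam"])
E
```

```text
pics
{'time_s': 0.0, 'joints': array([-1.38300352e+00,  3.42693321e-01,  1.52501983e+00, -1.83477708e-05,
        1.27541835e+00, -1.46020915e-01]), 'dq': array([ 4.53139257e-04, -6.89356698e-05, -5.56120453e-04,  1.02599410e-03,
       -1.43942059e-03, -8.07540355e-04]), 'joint_torque': array([ 1.88390695e-03, -4.33673143e+01, -2.46011925e+01,  4.14431071e-06,
        7.77918322e-03, -9.81958834e-06]), 'tcp_pos': array([ 0.171948  , -0.49563293,  0.24464023]), 'eef_rot': array([-3.14006763e+00, -2.06547947e-04,  3.33818919e-01]), 'contact_force': array([ 0.52570557, -0.11963346, -0.06459321]), 'ft_torque': array([ 0.05560255,  0.02089385, -0.00526173]), 'grasp_force': 0.0, 'gripper_width': 0.9962797919341564} 0.014
scene [1.30936385 0.31009369 0.92655551] [-0.65468314 -0.36025198 -0.66453631]
top [ 0.35883861 -0.12385606  1.44687622] [ 0.15868571 -0.00913918 -0.98728685]
wrist [ 0.24585283 -0.47009176  0.37336874] [-0.29077434 -0.09802288 -0.95175721]
[[-8.64473051e-04 -9.51693523e-01 -3.07048352e-01  7.82192936e-02]
 [ 9.99999000e-01 -4.79011649e-04 -1.33073472e-03 -1.45918952e-04]
 [ 1.11937188e-03 -3.07049195e-01  9.51692986e-01 -1.28659188e-01]
 [ 0.00000000e+00  0.00000000e+00  0.00000000e+00  1.00000000e+00]]
```

View pics/top0.png

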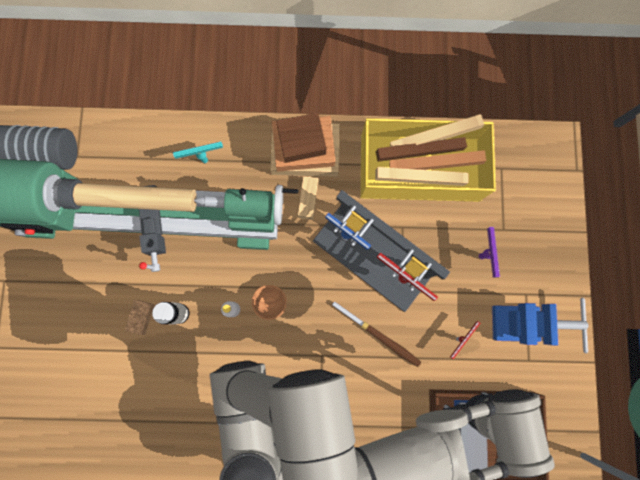

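View pics/scene0.png

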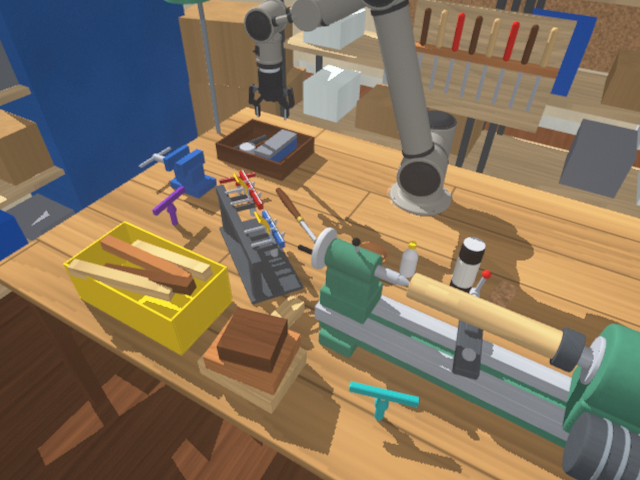

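Top view: the blue rest hangs in the left hook (bar about (328,214)–(368,248)), and the red one in the right hook (407,277). The socket is near (152,241) and the red ball at (143,266). The scene view agrees. Now I'll measure.

```bash
python3 - <<'E'
from h import *
im,d,c=load("top");P=pts(d,c);hsv=cv2.cvtColor(im,cv2.COLOR_RGB2HSV);H,S,V=[hsv[...,i].astype(int) for i in range(3)]
def box(m,b):
    o=np.zeros(m.shape,bool);x0,y0,x1,y1=b;o[y0:y1,x0:x1]=m[y0:y1,x0:x1];return o
def fit(name,m):
    p=P[m&(d>0)];z0=np.percentile(p[:,2],90);q=p[p[:,2]>z0-.012]
    ctr,sz,a=cv2.minAreaRect((q[:,:2]*1000).astype(np.float32))
    u,s,vt=np.linalg.svd(q[:,:2]-q[:,:2].mean(0),full_matrices=False)
    print(name,len(q),'rect',np.round(ctr,1),np.round(sz,1),'mean',q.mean(0).round(4),'ztop',z0.round(4),'axis deg',np.degrees(np.arctan2(vt[0,1],vt[0,0])).round(1))
blue=(H>100)&(H<125)&(S>120)&(V>60)
red=((H<8)|(H>172))&(S>150)&(V>80)
yel=(H>17)&(H<30)&(S>150)&(V>120)
fit('blue',box(blue,(315,200,380,260)));fit('red',box(red,(370,245,445,305)))
fit('tabL',box(yel,(335,205,375,240)));fit('tabR',box(yel,(395,250,435,285)))
fit('ball',box(red,(135,255,150,275)))
fit('spray',box(V>150,(148,298,192,328)));fit('glue',box(V>120,(220,298,240,320)))
def ext(b):
    x0,y0,x1,y1=b;print(np.round(P[y0:y1:6,x0:x1:6],3).tolist())
dk=(V<95)&(S<90)
fit('banjo block',box(dk&(P[...,2]>.135)&(P[...,2]<.165),(135,205,175,262)))
fit('bed rails',box((S<50)&(V>130)&(abs(P[...,2]-.1)<.01),(80,195,280,245)))
fit('blank',box((P[...,2]>.24)&(P[...,2]<.28),(80,180,195,212)))
fit('rackrail',box((V<110)&(abs(P[...,2]-.16)<.008),(315,190,450,290)))
crop=cv2.resize(im[180:340,120:280],None,fx=3.5,fy=3.5,interpolation=3);cv2.imwrite('pics/c1.png',crop[...,::-1])
E
```

```text
blue 103 rect [ 585.5 -220.3] [135.6  15.3] mean [ 0.5867 -0.2226  0.189 ] ztop 0.1925 axis deg -127.2
red 119 rect [ 471.9 -373.3] [181.8  15.2] mean [ 0.475  -0.3751  0.1896] ztop 0.1926 axis deg -126.3
tabL 89 rect [ 610.9 -242. ] [39.8 14.9] mean [ 0.6118 -0.2418  0.225 ] ztop 0.229 axis deg -125.4
tabR 92 rect [ 500.1 -391.6] [41.3 15.1] mean [ 0.5001 -0.3931  0.2253] ztop 0.2292 axis deg -127.7
ball 42 rect [482.1 299.5] [16.9 14.3] mean [0.4818 0.2997 0.1962] ztop 0.2008 axis deg -172.4
spray 333 rect [365.1 247.9] [48. 52.] mean [0.366  0.2467 0.1695] ztop 0.1721 axis deg -96.2
glue 58 rect [380.2  96.2] [18.7 20.7] mean [0.3801 0.0956 0.1145] ztop 0.1134 axis deg -118.0
banjo block 92 rect [568.1 306.3] [89.9 45.9] mean [0.5537 0.2999 0.1468] ztop 0.1516 axis deg -153.7
bed rails 2024 rect [642.4 243.9] [544.  112.4] mean [0.6062 0.2725 0.0998] ztop 0.1034 axis deg 88.2
blank 1949 rect [647.2 310.6] [280.5  48.4] mean [0.6469 0.3073 0.2594] ztop 0.2636 axis deg -91.5
rackrail 1175 rect [ 558.3 -317.7] [356.4  97.6] mean [ 0.5826 -0.339   0.16  ] ztop 0.1636 axis deg -126.5
```

View pics/wrist0.png

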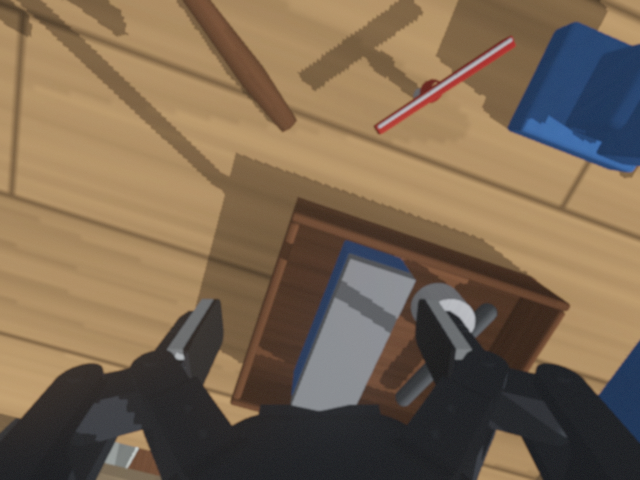

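The wrist view shows only the tool tray and a small red look-alike, so I'm moving above the blue rest. The rack's y axis lies at about 53.3°.

```bash
cat > go.py <<'E'
import sys
from h import *
x,y,z,yaw=map(float,sys.argv[1:5]);s=r.observe()
W=Rn.from_euler('xyz',s["eef_rot"]);G=Rn.from_euler('xyz',[np.pi,0,np.radians(yaw)])
print('t',round(s["time_s"],2),'shift cm',(W.inv().apply(np.array([x,y,z])-s["tcp_pos"])*100).round(2),'rot',(W.inv()*G).as_rotvec().round(3),'tcp',np.round(s["tcp_pos"],4),'F',np.round(s["contact_force"],1))
E
python3 go.py 0.29 -0.44 0.34 53.3; python3 go.py 0.586 -0.221 0.33 53.3
```

```text
t 0.15 shift cm [12.98 -1.41 -9.52] rot [-0.001 -0.001 -0.597] tcp [ 0.172  -0.4958  0.2448] F [ 0.8 -0.2 -0.1]
t 0.15 shift cm [ 48.12 -12.41  -8.5 ] rot [-0.001 -0.001 -0.597] tcp [ 0.172  -0.4958  0.2448] F [ 0.8 -0.2 -0.1]
```

apply_moves:
  motion:
    - [4,-0.5,-4,0,0,-0.12]
    - [8,-1,-7,0,0,-0.24]
    - [13,-1.4,-9.5,0,0,-0.36]
    - [17.5,-2.6,-9.4,0,0,-0.48]
    - [22,-4,-9.3,0,0,-0.597]
  hand: 0.3

```text
time_s: 0.65
tcp_pos: [0.3642, -0.3885, 0.3394]
eef_rot: [3.139, 0.001, 0.935]
contact_force: [0.2, -0.5, -1.7]
gripper_width: 0.299
grasp_force: 0.0
```

```bash
python3 go.py 0.586 -0.221 0.33 53.3
```

```text
t 0.65 shift cm [26.65  7.89  0.93] rot [0.002 0.001 0.005] tcp [ 0.3642 -0.3885  0.3394] F [ 0.2 -0.5 -1.7]
```

apply_moves:
  motion:
    - [4.5,1.3,0.2,0,0,0]
    - [9,2.6,0.4,0,0,0]
    - [13.5,4,0.5,0,0,0]
    - [18,5.3,0.7,0,0,0]
    - [22.5,6.7,0.8,0,0,0]

```text
time_s: 1.15
tcp_pos: [0.5519, -0.2472, 0.3299]
eef_rot: [-3.141, 0.0, 0.931]
contact_force: [-0.2, -1.1, 0.3]
gripper_width: 0.305
grasp_force: 0.0
```

apply_moves:
  motion:
    - [2.5,0.8,0,0,0,0]
    - [4,1.2,0,0,0,0]
    - [4,1.2,0,0,0,0]
    - [4,1.2,0,0,0,0]

```text
time_s: 1.55
tcp_pos: [0.5835, -0.2245, 0.3301]
eef_rot: [-3.141, 0.001, 0.93]
contact_force: [0.5, -0.2, -0.6]
gripper_width: 0.304
grasp_force: 0.0
```

```bash
python3 - <<'E'
from h import *
im,d,c=grab("wrist");P=pts(d,c);cv2.imwrite('pics/w1.png',im[...,::-1])
hsv=cv2.cvtColor(im,cv2.COLOR_RGB2HSV);H,S,V=[hsv[...,i].astype(int) for i in range(3)]
blue=(H>100)&(H<125)&(S>120)&(V>60)&(P[...,2]>.184)&(P[...,2]<.2)
yel=(H>17)&(H<32)&(S>140)&(V>100)&(P[...,2]>.19)
from scipy import ndimage
for n,m in(('blue',blue),('yel',yel)):
    m=cv2.morphologyEx(m.astype(np.uint8),cv2.MORPH_OPEN,np.ones((3,3)))>0
    l,k=ndimage.label(m)
    for i in range(1,k+1):
        q=P[(l==i)]
        if len(q)<150: continue
        v,u=np.nonzero(l==i)
        ctr,sz,a=cv2.minAreaRect((q[:,:2]*1000).astype(np.float32));vt=np.linalg.svd(q[:,:2]-q[:,:2].mean(0),full_matrices=False)[2]
        print(n,len(q),(u.mean().round(),v.mean().round()),np.round(ctr,1),np.round(sz,1),q.mean(0).round(4),'z',np.percentile(q[:,2],[5,50,95]).round(4),np.degrees(np.arctan2(vt[0,1],vt[0,0])).round(2))
E
python3 go.py 0.586 -0.221 0.33 53.3
```

```text
blue 548 (np.float64(322.0), np.float64(165.0)) [ 614.8 -185.2] [49.3  7. ] [ 0.6155 -0.1841  0.1896] z [0.1881 0.1896 0.1909] -126.96
blue 271 (np.float64(322.0), np.float64(225.0)) [ 585.7 -223.9] [33.4  6. ] [ 0.5861 -0.2238  0.1897] z [0.1887 0.1898 0.1907] -126.59
blue 293 (np.float64(322.0), np.float64(274.0)) [ 559.3 -260. ] [40.5  5.4] [ 0.5598 -0.2595  0.1896] z [0.1886 0.1896 0.1907] -126.19
yel 2221 (np.float64(353.0), np.float64(231.0)) [ 618.5 -212.8] [100.   33.2] [ 0.606  -0.2351  0.216 ] z [0.1972 0.2158 0.2297] -124.2
t 1.6 shift cm [ 0.48 -0.01  0.04] rot [-0.     0.001 -0.001] tcp [ 0.5833 -0.2249  0.3304] F [-0.3 -0.2  0.5]
```

View pics/w1.png

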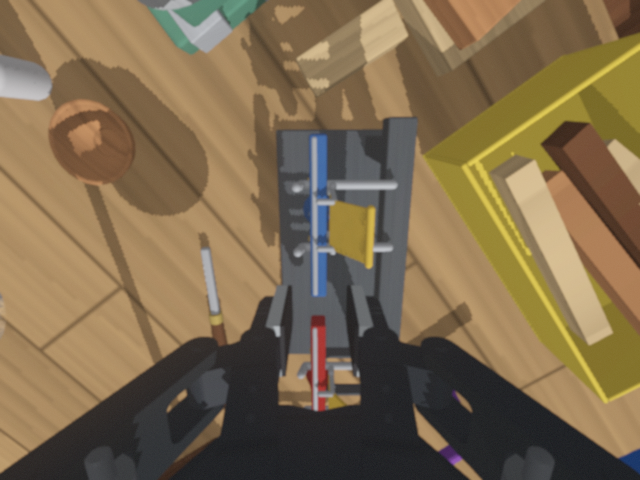

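The wrist view shows the blue bar along column 318 (rows 135–295), the yellow tab at (352,232) and the prongs at rows 185 and 248. Only half the bar's width was masked, so I'll fit the whole bar.

```bash
python3 - <<'E'
from h import *
im,d,c=load("wrist");P=pts(d,c);v,u=np.mgrid[:480,:640]
a=np.radians(53.3);ey=np.array([np.cos(a),np.sin(a)]);ex=np.array([np.sin(a),-np.cos(a)])
o=np.array([.586,-.221]);X=(P[...,:2]-o)@ex*1000;Y=(P[...,:2]-o)@ey*1000
m=(abs(P[...,2]-.19)<.004)&(abs(X)<16)&(abs(Y)<85)
for k in range(-75,80,10):
    q=m&(abs(Y-k)<5)
    if q.sum(): print(k,q.sum(),'X',np.percentile(X[q],[2,50,98]).round(1))
print('Y range',np.percentile(Y[m],[.2,99.8]))
hsv=cv2.cvtColor(im,cv2.COLOR_RGB2HSV);y=(hsv[...,0]>17)&(hsv[...,0]<32)&(hsv[...,1]>140)&(P[...,2]>.19)&(abs(Y)<40)&(X<50)
for lo in(.195,.205,.215,.223):
    q=y&(P[...,2]>lo)&(P[...,2]<lo+.006);print(lo,np.percentile(X[q],[5,50,95]).round(1),np.percentile(Y[q],[2,98]).round(1))
E
```

```text
-65 119 X [-8.8 -1.6  4.7]
-55 169 X [-8.7 -1.6  4.6]
-45 167 X [-8.6 -2.4  4.6]
-35 171 X [-8.5 -1.5  4.5]
-25 122 X [-8.4 -4.1  4.5]
-15 185 X [-8.3 -1.5  7.8]
-5 193 X [-8.2 -1.5  7.8]
5 201 X [-8.1 -1.5  8.3]
15 163 X [-8.9 -3.1  7.5]
25 206 X [-8.8 -2.2 10.9]
35 208 X [-8.7 -2.2  4.2]
45 228 X [-8.6 -2.2  5. ]
55 234 X [-8.5 -1.8  4.9]
65 249 X [-8.3 -2.1  4.9]
75 30 X [-7.8 -2.1  3.6]
Y range [-67.39254707  71.256897  ]
0.195 [ 9.2 11.5 13.7] [-17.8  16.8]
0.205 [16.6 19.1 21.4] [-20.3  20. ]
0.215 [24.6 26.9 29.2] [-19.9  19.7]
0.223 [30.7 32.9 38. ] [-20.5  21.3]
```

```bash
python3 go.py 0.5851 -0.2191 0.187 53.3
```

```text
t 1.6 shift cm [ 0.58 -0.2  14.34] rot [-0.     0.001 -0.001] tcp [ 0.5833 -0.2249  0.3304] F [-0.3 -0.2  0.5]
```

apply_moves:
  motion:
    - [0.6,-0.2,3,0,0,0]
    - [0.6,-0.2,6.5,0,0,0]
    - [0.6,-0.2,8.5,0,0,0]
    - [0.6,-0.2,9.5,0,0,0]
    - [0.6,-0.2,9.5,0,0,0]
  hand: 0.27

```text
time_s: 2.1
tcp_pos: [0.5851, -0.2186, 0.2346]
eef_rot: [-3.14, 0.001, 0.929]
contact_force: [0.3, 0.1, -0.4]
gripper_width: 0.27
grasp_force: 0.0
```

```bash
python3 go.py 0.5851 -0.2191 0.187 53.3
```

```text
t 2.1 shift cm [-0.03  0.04  4.76] rot [-0.002  0.001 -0.001] tcp [ 0.5851 -0.2186  0.2346] F [ 0.3  0.1 -0.4]
```

apply_moves:
  motion:
    - [0,0,1,0,0,0]
    - [0,0,2,0,0,0]
    - [0,0,2.8,0,0,0]
    - [0,0,3.4,0,0,0]
    - [0,0,3.4,0,0,0]

```text
time_s: 2.6
tcp_pos: [0.5859, -0.2175, 0.2005]
eef_rot: [-3.14, 0.0, 0.931]
contact_force: [-2.2, 1.0, 1.6]
gripper_width: 0.271
grasp_force: 0.8
```

```bash
python3 go.py 0.5851 -0.2191 0.187 53.3; python3 - <<'E'
from h import *
im,d,c=grab("wrist");a=im[80:480,120:520];b=grab("scene")[0][150:270,200:320]
b=cv2.resize(b,(400,400),interpolation=3);cv2.imwrite('pics/w2.png',np.hstack([a,b])[...,::-1])
E
```

```text
t 2.6 shift cm [-0.17  0.03  1.35] rot [-0.001  0.     0.001] tcp [ 0.5859 -0.2175  0.2005] F [-2.2  1.   1.6]
```

View pics/w2.png

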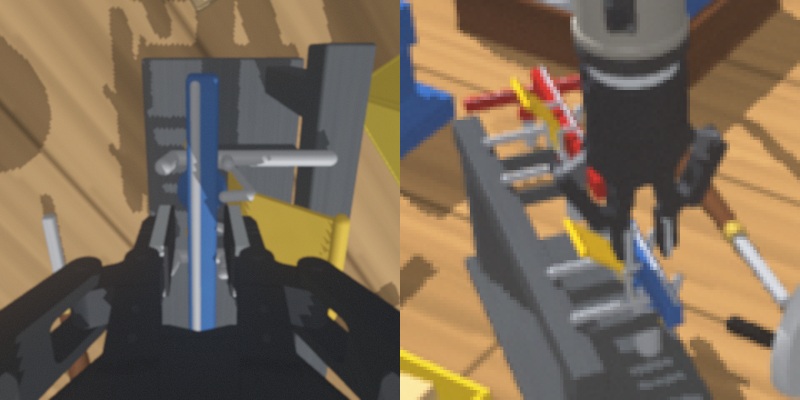

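The keeper is swung back and the fingers straddle the bar: left finger at (165,240) and right finger at (235,240) in the crop. Next I finish the descent and grip.

apply_moves:
  motion:
    - [-0.1,0,0.7,0,0,0]
    - [-0.1,0,1.2,0,0,0]
    - [-0.1,0,1.25,0,0,0]
    - [-0.1,0,1.25,0,0,0]

```text
time_s: 3.1
tcp_pos: [0.5849, -0.2182, 0.188]
eef_rot: [-3.139, 0.0, 0.931]
contact_force: [-2.9, 1.8, -0.3]
gripper_width: 0.267
grasp_force: 1.6
```

apply_moves:
  motion:
    - [0,0,0,0,0,0]
    - [0,0,0,0,0,0]
    - [0,0,0,0,0,0]
    - [0,0,0,0,0,0]
    - [0,0,0,0,0,0]
  hand: 0
  force: 80

```text
time_s: 3.6
tcp_pos: [0.5856, -0.2186, 0.1888]
eef_rot: [3.142, 0.0, 0.931]
contact_force: [-0.5, 1.0, -1.3]
gripper_width: 0.136
grasp_force: 82.3
```

apply_moves:
  motion:
    - [0,0,-0.8,0,0,0]
    - [0,0,-1.8,0,0,0]
    - [0,0,-2.6,0,0,0]
    - [0,0,-2.8,0,0,0]
    - [0,0,-2.8,0,0,0]

```text
time_s: 4.1
tcp_pos: [0.5854, -0.2183, 0.2173]
eef_rot: [-3.141, -0.0, 0.931]
contact_force: [-2.6, 2.1, -8.1]
gripper_width: 0.136
grasp_force: 78.9
```

apply_moves:
  motion:
    - [0,-1,0,0,0,0]
    - [0,-3,0,0,0,0]
    - [0,-5.5,0,0,0,0]
    - [0,-8,0,0,0,0]
    - [0,-9,-1,0,0,0]

```text
time_s: 4.6
tcp_pos: [0.512, -0.1638, 0.2267]
eef_rot: [-3.14, 0.0, 0.931]
contact_force: [-0.3, -0.4, -7.5]
gripper_width: 0.139
grasp_force: 79.3
```

```bash
python3 go.py 0.50 -0.02 0.345 70; python3 go.py 0.50 0.10 0.345 88.4;python3 go.py 0.45 0.19 0.345 88.4
```

```text
t 4.6 shift cm [ 10.82  -9.56 -11.83] rot [-0.001  0.    -0.291] tcp [ 0.512  -0.1638  0.2267] F [-0.3 -0.4 -7.5]
t 4.6 shift cm [ 20.45 -16.72 -11.82] rot [-0.001 -0.    -0.612] tcp [ 0.512  -0.1638  0.2267] F [-0.3 -0.4 -7.5]
t 4.6 shift cm [ 24.68 -26.11 -11.81] rot [-0.001 -0.    -0.612] tcp [ 0.512  -0.1638  0.2267] F [-0.3 -0.4 -7.5]
```

apply_moves:
  motion:
    - [2.5,-1.8,-4,0,0,-0.12]
    - [5.5,-4.2,-8,0,0,-0.24]
    - [9,-7.5,-11,0,0,-0.36]
    - [12.7,-10.5,-11.8,0,0,-0.48]
    - [16.3,-14,-11.8,0,0,-0.61]

```text
time_s: 5.1
tcp_pos: [0.5015, 0.0408, 0.3484]
eef_rot: [3.132, 0.001, 1.545]
contact_force: [1.4, 1.5, -7.7]
gripper_width: 0.14
grasp_force: 79.6
```

```bash
python3 go.py 0.48 0.2 0.345 88.4
```

```text
t 5.1 shift cm [15.86 -2.57  0.3 ] rot [0.01  0.001 0.002] tcp [0.5015 0.0408 0.3484] F [ 1.4  1.5 -7.7]
```

apply_moves:
  motion:
    - [4,-0.8,0.2,0,0,0]
    - [8,-1.5,0.3,0,0,0]
    - [12,-2.2,0.3,0,0,0]
    - [14.8,-2.5,0.3,0,0,0]
    - [15,-2.5,0.3,0,0,0]

```text
time_s: 5.6
tcp_pos: [0.4796, 0.1938, 0.3429]
eef_rot: [3.138, -0.002, 1.545]
contact_force: [0.9, -0.3, -6.9]
gripper_width: 0.139
grasp_force: 79.5
```

apply_moves:
  motion:
    - [0,0,0,0,0,0]
    - [0,0,0,0,0,0]

```text
time_s: 5.8
tcp_pos: [0.4798, 0.1898, 0.3421]
eef_rot: [3.14, 0.0, 1.54]
contact_force: [-1.1, -0.6, -6.4]
gripper_width: 0.142
grasp_force: 79.5
```

```bash
python3 - <<'E'
from h import *
im,d,c=grab("wrist");P=pts(d,c);cv2.imwrite('pics/w3.png',im[...,::-1]);print(r.observe()["tcp_pos"],c[2])
hsv=cv2.cvtColor(im,cv2.COLOR_RGB2HSV);H,S,V=[hsv[...,i].astype(int) for i in range(3)]
m=(abs(P[...,2]-.151)<.006)&(V<110)&(P[...,0]>.5)&(abs(P[...,1]-.3)<.06)
q=P[m];print('block',len(q),np.percentile(q,[1,50,99],axis=0).round(4),cv2.minAreaRect((q[:,:2]*1000).astype(np.float32)))
red=((H<8)|(H>172))&(S>140)&(V>70)&(abs(P[...,1]-.3)<.1)&(P[...,2]>.14)&(P[...,0]<.53)
q=P[red];v,u=np.nonzero(red);print('ball',len(q),u.mean(),v.mean(),np.percentile(q,[2,50,98],axis=0).round(4))
bl=(H>100)&(H<125)&(S>100)&(P[...,2]>.3);q=P[bl];v,u=np.nonzero(bl);print('bar',len(q),np.percentile(q,[2,50,98],axis=0).round(4))
E
```

```text
[0.47976369 0.18953832 0.34190642] [0.48162343 0.26838968 0.47072027]
block 2471 [[0.5206 0.2801 0.1462]
 [0.5455 0.3053 0.1499]
 [0.5695 0.328  0.1516]] ((545.1830444335938, 304.1686706542969), (46.58160400390625, 45.55787658691406), 10.585577964782715)
ball 510 316.23333333333335 83.69411764705882 [[0.4725 0.2932 0.1916]
 [0.4809 0.301  0.1969]
 [0.4891 0.3093 0.2001]]
bar 5347 [[0.4699 0.1446 0.3037]
 [0.4821 0.2066 0.343 ]
 [0.4898 0.2584 0.3518]]
```

View pics/w3.png

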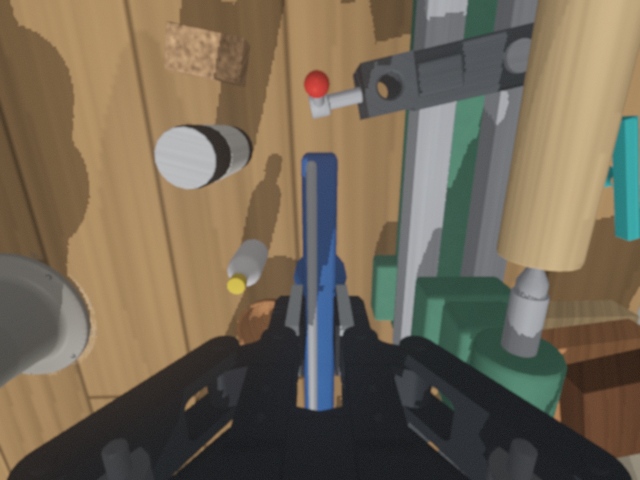

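The wrist view shows the block with its hole at (389,87), the red ball at (317,83), and the held bar along column 319. Next I refine the hole and the bar's end.

```bash
python3 - <<'E'
from h import *
im,d,c=load("wrist");P=pts(d,c);K,R,o=c
v,u=np.mgrid[:480,:640]
def ray(px,z):
    w=R@np.array([(px[0]-K[0,2])/K[0,0],(px[1]-K[1,2])/K[1,1],1]);return o+w*(z-o[2])/w[2]
m=(abs(P[...,2]-.150)<.006)&(P[...,0]>.5)&(P[...,0]<.585)&(abs(P[...,1]-.304)<.04)
mm=m.astype(np.uint8);h,_=cv2.findContours(mm,cv2.RETR_CCOMP,cv2.CHAIN_APPROX_NONE)[-2:]
for k in h:
    if len(k)>15:
        (cx,cy),ax,_a=cv2.fitEllipse(k);print('depth contour',len(k),(round(cx,1),round(cy,1)),np.round(ax,1),ray((cx,cy),.15).round(4))
g=cv2.cvtColor(im,cv2.COLOR_RGB2GRAY)
print(g[72:104:2,372:408:2])
W=Rn.from_euler('xyz',r.observe()["eef_rot"]).as_matrix();L=(P-r.observe()["tcp_pos"])@W
b=(abs(L[...,2]+.002)<.012)&(abs(L[...,1])<.02)&(L[...,0]>.02)&(L[...,0]<.09)
for k in(.03,.045,.06):
    q=L[b&(abs(L[...,0]-k)<.006)];print(k,np.percentile(q,[2,98],axis=0).round(4).tolist(),np.median(q[:,2]).round(4))
print('end',np.percentile(L[b][:,0],[99,99.8,100]))
# end edge by ray at pixel
col=im[140:175,319].astype(int);print(col.tolist()[::2])
E
```

```text
depth contour 212 (389.2, 83.2) [60.7 67.5] [0.5448 0.3051 0.15  ]
depth contour 73 (388.6, 84.6) [24.7 27.2] [0.5443 0.304  0.15  ]
[[ 90  92  92  92  92  91  92  88  86  84  82  91  94  96  92  90  90  90]
 [ 92  91  90  89  90  84  77  67  75  81  82  82  83  87  94  93  90  89]
 [ 92  91  91  88  79  61  53  53  55  64  70  78  79  81  88  92  90  91]
 [ 93  91  90  82  64  51  51  51  52  51  51  63  77  77  82  91  90  88]
 [ 92  92  85  74  57  52  50  52  50  50  52  52  63  68  74  85  89  92]
 [ 92  91  86  94  97  72  51  50  52  51  51  53  51  56  66  79  89  92]
 [ 92  89  85 114 124 116  86  55  50  51  52  48  53  52  58  76  86  91]
 [ 91  90  85 116 125 125 118  78  53  52  50  51  51  50  56  71  82  90]
 [ 94  92  84 111 126 126 127 103  57  52  50  51  50  51  57  72  84  90]
 [ 92  93  83 104 126 125 127 114  66  51  52  54  52  52  57  75  87  92]
 [ 93  92  87  87 118 126 126 120  69  52  50  52  50  54  66  79  90  91]
 [ 92  92  91  79 100 123 130 117  70  53  53  54  55  61  73  86  92  90]
 [ 92  91  93  88  77  97 119 105  59  55  54  55  62  71  84  88  90  90]
 [ 92  92  91  92  87  77  78  74  58  57  60  65  71  85  92  91  90  90]
 [ 92  89  90  92  91  88  84  79  75  73  78  82  88  93  92  91  92  91]
 [ 92  91  91  90  89  91  92  91  88  91  93  91  91  90  90  92  93  91]]
0.03 [[0.0242, -0.0075, -0.0028], [0.0357, 0.0061, 0.0006]] -0.0013
0.045 [[0.0392, -0.0072, -0.0029], [0.0507, 0.006, 0.0005]] -0.0013
0.06 [[0.0543, -0.0073, -0.0031], [0.0658, 0.006, 0.0003]] -0.0014
end [0.07005654 0.07014049 0.07017964]
[[166, 136, 96], [165, 134, 95], [166, 134, 94], [167, 137, 97], [165, 135, 95], [163, 134, 96], [117, 100, 92], [58, 66, 93], [58, 71, 102], [57, 70, 105], [59, 73, 108], [58, 73, 107], [57, 73, 107], [58, 73, 108], [57, 72, 107], [56, 71, 107], [57, 73, 108], [57, 75, 109]]
```

```bash
python3 - <<'E'
from h import *
im,d,c=load("wrist");K,R,o=c
g=cv2.GaussianBlur(cv2.cvtColor(im,cv2.COLOR_RGB2GRAY),(3,3),0).astype(int)
m=np.zeros((480,640),np.uint8);m[66:108,366:412]=(abs(g[66:108,366:412]-91)>5)
m=cv2.morphologyEx(m,cv2.MORPH_CLOSE,np.ones((5,5)))
for k in cv2.findContours(m,cv2.RETR_EXTERNAL,cv2.CHAIN_APPROX_NONE)[-2]:
    if len(k)>30:
        k=cv2.convexHull(k);(cx,cy),ax,_=cv2.fitEllipse(k)
        w=R@np.array([(cx-K[0,2])/K[0,0],(cy-K[1,2])/K[1,1],1]);print((cx,cy),ax,cv2.boundingRect(k),o+w*(.15-o[2])/w[2])
E
python3 go.py .5446 .3035 .32 88.4
```

```text
(389.3918762207031, 86.45818328857422) (28.744796752929688, 29.511241912841797) (376, 72, 29, 30) [0.54505652 0.30246682 0.15      ]
(368.0516662597656, 74.67897033691406) (9.631861686706543, 30.28725814819336) (366, 66, 9, 24) [0.52615306 0.31248545 0.15      ]
t 5.85 shift cm [11.59  6.12  2.2 ] rot [ 0.001  0.    -0.003] tcp [0.4798 0.1895 0.3419] F [-0.6  0.1 -6.8]
```

apply_moves:
  motion:
    - [3.5,1.8,0,0,0,0]
    - [7,3.8,0,0,0,0]
    - [10,5.6,1,0,0,0]
    - [11.5,6.2,3,0,0,0]
    - [11.5,6.2,5.5,0,0,0]

```text
time_s: 6.35
tcp_pos: [0.5464, 0.3047, 0.2858]
eef_rot: [3.139, -0.001, 1.541]
contact_force: [0.2, -0.8, -8.1]
gripper_width: 0.139
grasp_force: 79.8
```

apply_moves:
  motion:
    - [0,0,0,0,0,0]
    - [0,0,0,0,0,0]
    - [0,0,0,0,0,0]

```text
time_s: 6.65
tcp_pos: [0.5455, 0.3029, 0.2885]
eef_rot: [3.138, -0.001, 1.54]
contact_force: [0.4, -0.7, -5.6]
gripper_width: 0.135
grasp_force: 79.8
```

```bash
python3 go.py .5455 .3033 .262 88.4
```

```text
t 6.65 shift cm [ 0.03 -0.01  2.65] rot [ 0.003 -0.001 -0.003] tcp [0.5455 0.3029 0.2885] F [ 0.4 -0.7 -5.6]
```

apply_moves:
  motion:
    - [0,0,1.2,0,0,0]
    - [0,0,2.4,0,0,0]
    - [0,0,3.2,0,0,0]
    - [0,0,4,0,0,0]
    - [0,0,4.5,0,0,0]

```text
time_s: 7.15
tcp_pos: [0.5444, 0.3035, 0.2403]
eef_rot: [-3.141, 0.0, 1.541]
contact_force: [0.6, 0.3, -7.4]
gripper_width: 0.136
grasp_force: 79.9
```

apply_moves:
  motion:
    - [0,0,0,0,0,0]
    - [0,0,0,0,0,0]

```text
time_s: 7.35
tcp_pos: [0.5446, 0.3036, 0.2415]
eef_rot: [3.142, 0.0, 1.541]
contact_force: [-0.3, 0.3, -6.9]
gripper_width: 0.138
grasp_force: 79.9
```

apply_moves:
  motion:
    - [0,0,1,0,0,0]
    - [0,0,2,0,0,0]
    - [0,0,3,0,0,0]
    - [0,0,3.7,0,0,0]
    - [0,0,4,0,0,0]

```text
time_s: 7.85
tcp_pos: [0.5446, 0.3035, 0.2004]
eef_rot: [-3.141, 0.0, 1.541]
contact_force: [1.4, 0.9, -6.4]
gripper_width: 0.14
grasp_force: 80.0
```

apply_moves:
  motion:
    - [0,0,0.1,0,0,0]
    - [0,0,0.2,0,0,0]
    - [0,0,0.3,0,0,0]
    - [0,0,0.4,0,0,0]

```text
time_s: 8.25
tcp_pos: [0.5449, 0.3037, 0.1989]
eef_rot: [3.14, -0.001, 1.541]
contact_force: [-1.7, -0.5, 6.3]
gripper_width: 0.136
grasp_force: 81.7
```

The flange is seated: the vertical force flipped from −6.4 to +6.3 N. Releasing now.

apply_moves:
  motion:
    - [0,0,0,0,0,0]
    - [0,0,0,0,0,0]
    - [0,0,0,0,0,0]
    - [0,0,0,0,0,0]
  hand: 0.35

```text
time_s: 8.65
tcp_pos: [0.5447, 0.3035, 0.1976]
eef_rot: [3.141, -0.0, 1.541]
contact_force: [-0.2, -0.7, 0.4]
gripper_width: 0.351
grasp_force: 0.0
```

apply_moves:
  motion:
    - [0,0,-2,0,0,0]
    - [0,0,-5,0,0,0]
    - [0,0,-9,0,0,0]
    - [0,0,-12,0,0,0]
    - [0,0,-12,0,0,0]

```text
time_s: 9.15
tcp_pos: [0.546, 0.3041, 0.3228]
eef_rot: [3.133, -0.004, 1.541]
contact_force: [0.1, -0.0, 0.3]
gripper_width: 0.351
grasp_force: 0.0
```

```bash
python3 - <<'E'
from h import *
im,d,c=grab("wrist");P=pts(d,c);t=grab("scene")[0]
cv2.imwrite('pics/w4.png',np.hstack([im[40:440,140:540],cv2.resize(t[220:420,380:580],(400,400))])[...,::-1])
hsv=cv2.cvtColor(im,cv2.COLOR_RGB2HSV);H,S,V=[hsv[...,i].astype(int) for i in range(3)]
m=(abs(P[...,0]-.545)<.012)&(abs(P[...,1]-.303)<.08)&(abs(P[...,2]-.2)<.006);q=P[m]
print('bar',cv2.minAreaRect((q[:,:2]*1000).astype(np.float32)),np.percentile(q,[2,50,98],axis=0).round(4))
red=((H<8)|(H>172))&(S>140)&(V>70)&(abs(P[...,1]-.3)<.1)&(P[...,2]>.14)&(P[...,0]<.53)
print('ball',np.percentile(P[red],[2,50,98],axis=0).round(4))
E
python3 go.py .481 .335 .34 88.4
```

```text
bar ((544.2735595703125, 303.8401794433594), (138.8492889404297, 13.995909690856934), 88.2243881225586) [[0.5368 0.2387 0.198 ]
 [0.5445 0.3131 0.1999]
 [0.552  0.3712 0.2016]]
ball [[0.4737 0.2948 0.191 ]
 [0.4825 0.3041 0.1966]
 [0.4896 0.3114 0.1995]]
t 9.25 shift cm [ 2.95 -6.45 -2.22] rot [ 0.001 -0.    -0.002] tcp [0.5446 0.3036 0.3178] F [ 0.3  0.3 -1.2]
```

View pics/w4.png

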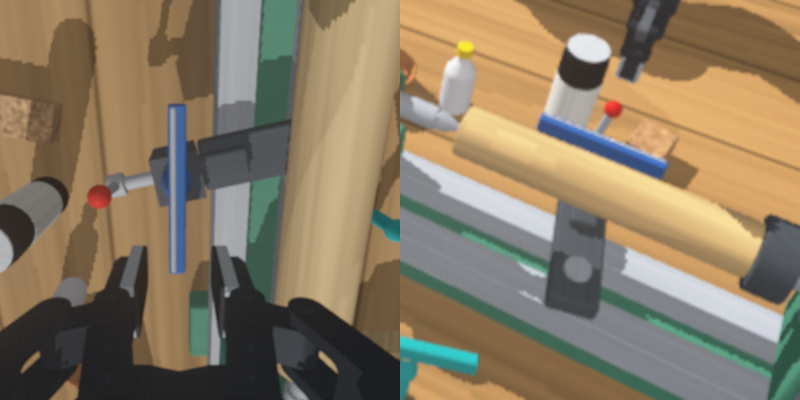

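The rest is home: bar top at 0.200, angle 88.2°. The ball is at about (0.4815,0.302,0.19). Next I close the fingers and push the lever.

```bash
python3 go.py .474 .334 .29 88.4
```

```text
t 9.25 shift cm [ 2.83 -7.15  2.77] rot [ 0.001 -0.    -0.002] tcp [0.5446 0.3036 0.3178] F [ 0.3  0.3 -1.2]
```

apply_moves:
  motion:
    - [1.5,-3,0,0,0,0]
    - [2.8,-6.5,0.5,0,0,0]
    - [2.8,-7.2,2.8,0,0,0]
    - [2.8,-7.2,2.8,0,0,0]
    - [2.8,-7.2,2.8,0,0,0]
  hand: 0
  force: 40

```text
time_s: 9.75
tcp_pos: [0.4734, 0.3334, 0.2885]
eef_rot: [-3.14, 0.001, 1.541]
contact_force: [0.3, 0.1, 0.0]
gripper_width: 0.002
grasp_force: 0.0
```

apply_moves:
  motion:
    - [0,0,3,0,0,0]
    - [0,0,6.5,0,0,0]
    - [0,0,9.4,0,0,0]
    - [0,0,9.4,0,0,0]
    - [0,0,9.4,0,0,0]

```text
time_s: 10.25
tcp_pos: [0.4746, 0.3336, 0.1962]
eef_rot: [3.141, -0.0, 1.54]
contact_force: [0.4, 0.2, 0.4]
gripper_width: 0.003
grasp_force: 0.0
```

```bash
for a in ".4797 .3024 .194" ".4834 .2828 .189" ".4861 .268 .184" ".488 .2582 .177" ".4907 .2434 .172"; do python3 go.py $a 88.4; done
```

```text
t 10.25 shift cm [-3.1   0.61  0.22] rot [ 0.001 -0.    -0.003] tcp [0.4746 0.3336 0.1962] F [0.4 0.2 0.4]
t 10.25 shift cm [-5.05  1.04  0.72] rot [ 0.001 -0.    -0.003] tcp [0.4746 0.3336 0.1962] F [0.4 0.2 0.4]
t 10.25 shift cm [-6.52  1.35  1.22] rot [ 0.001 -0.    -0.003] tcp [0.4746 0.3336 0.1962] F [0.4 0.2 0.4]
t 10.25 shift cm [-7.49  1.57  1.92] rot [ 0.001 -0.    -0.003] tcp [0.4746 0.3336 0.1962] F [0.4 0.2 0.4]
t 10.25 shift cm [-8.96  1.89  2.42] rot [ 0.001 -0.    -0.003] tcp [0.4746 0.3336 0.1962] F [0.4 0.2 0.4]
```

apply_moves:
  motion:
    - [-1.2,0.2,0.1,0,0,0]
    - [-2.2,0.4,0.2,0,0,0]
    - [-3.1,0.6,0.2,0,0,0]
    - [-4.1,0.8,0.5,0,0,0]
    - [-5,1,0.7,0,0,0]

```text
time_s: 10.75
tcp_pos: [0.4823, 0.2824, 0.1886]
eef_rot: [3.141, -0.0, 1.54]
contact_force: [0.7, 1.9, 1.7]
gripper_width: 0.005
grasp_force: 1.3
```

apply_moves:
  motion:
    - [-0.7,0.15,0.25,0,0,0]
    - [-1.5,0.3,0.5,0,0,0]
    - [-2.4,0.5,1.2,0,0,0]
    - [-3.2,0.7,1.5,0,0,0]
    - [-3.9,0.85,1.7,0,0,0]

```text
time_s: 11.25
tcp_pos: [0.4878, 0.2452, 0.1703]
eef_rot: [-3.137, -0.003, 1.54]
contact_force: [-8.0, 26.6, 7.1]
gripper_width: 0.0
grasp_force: 12.6
```

apply_moves:
  motion:
    - [0,0,0,0,0,0]
    - [0,0,0,0,0,0]

```text
time_s: 11.45
tcp_pos: [0.4877, 0.2456, 0.1712]
eef_rot: [-3.138, -0.003, 1.541]
contact_force: [-4.9, 10.0, 3.5]
gripper_width: 0.003
grasp_force: 5.1
```

At the stop (the force rose). Now I back off up and left, then check.

apply_moves:
  motion:
    - [0.6,-0.2,-0.5,0,0,0]
    - [1.5,-0.6,-2,0,0,0]
    - [2,-1,-5,0,0,0]
    - [2,-1,-9,0,0,0]
    - [2,-1,-13,0,0,0]

```text
time_s: 11.95
tcp_pos: [0.4793, 0.2637, 0.3022]
eef_rot: [-3.14, 0.002, 1.541]
contact_force: [1.0, 0.6, 0.3]
gripper_width: 0.0
grasp_force: 0.0
```

apply_moves:
  motion:
    - [-3,-1,0,0,0,0]
    - [-6,-1,0,0,0,0]
    - [-9,-1,0,0,0,0]
    - [-9,-1,0,0,0,0]
    - [-9,-1,0,0,0,0]

```text
time_s: 12.45
tcp_pos: [0.4671, 0.1741, 0.3014]
eef_rot: [-3.141, 0.001, 1.539]
contact_force: [0.0, 0.1, -0.6]
gripper_width: 0.003
grasp_force: 0.0
```

```bash
python3 - <<'E'
from h import *
im,d,c=grab("wrist");P=pts(d,c);t,dt,ct=grab("top")
cv2.imwrite('pics/w5.png',np.hstack([im[0:400,160:560],cv2.resize(t[180:330,310:460],(400,400))])[...,::-1])
hsv=cv2.cvtColor(im,cv2.COLOR_RGB2HSV);H,S,V=[hsv[...,i].astype(int) for i in range(3)]
m=(abs(P[...,0]-.545)<.012)&(abs(P[...,1]-.303)<.08)&(abs(P[...,2]-.2)<.006);q=P[m]
print('bar',cv2.minAreaRect((q[:,:2]*1000).astype(np.float32)),np.percentile(q,[2,50,98],axis=0).round(4))
red=((H<8)|(H>172))&(S>140)&(V>70)&(abs(P[...,1]-.25)<.1)&(P[...,2]>.12)&(P[...,0]<.53)&(P[...,0]>.44)
print('ball',np.percentile(P[red],[2,50,98],axis=0).round(4))
print(r.observe()["contact_force"],r.observe()["time_s"])
P=pts(dt,ct);hsv=cv2.cvtColor(t,cv2.COLOR_RGB2HSV)
y=(hsv[...,0]>17)&(hsv[...,0]<30)&(hsv[...,1]>150)
for x0,y0,x1,y1 in((335,205,375,240),(395,250,435,285)):
    q=P[y0:y1,x0:x1][y[y0:y1,x0:x1]];q=q[q[:,2]>.2];print('tab',len(q),q.mean(0).round(4),q[:,2].max())
E
```

```text
bar ((543.69482421875, 279.0129699707031), (90.49351501464844, 15.00479793548584), 88.39986419677734) [[0.5359 0.236  0.1951]
 [0.5425 0.2828 0.1999]
 [0.5504 0.3215 0.2018]]
ball [[0.4851 0.2228 0.1546]
 [0.4934 0.2313 0.1591]
 [0.5018 0.2393 0.1621]]
[-0.47840241  0.05103123  0.56452539] 12.55
tab 182 [ 0.6042 -0.2367  0.2303] 1.446876216330403
tab 191 [ 0.4952 -0.3892  0.2172] 0.23488070095790037
```

View pics/w5.png

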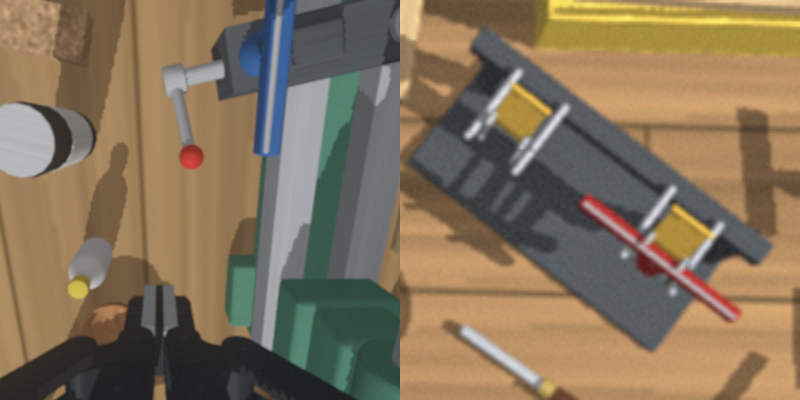

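The lever ball is at (0.493,0.231,0.152), which matches the stop. The rest is seated, both keepers are shut and the red rest is still hanging.

```bash
python3 -c "
from workcell import r
print(r.sign_off())"
```

```text
the job is handed in; nothing more can be done
None
```

The blue tool rest is seated in the banjo with its bar parallel to the bed, the lever is over at its stop, the red rest still hangs with both keepers shut, and the job is handed in (no verdict was returned).

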